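# Catch the lens-box lid and let it down softly

## Task

Close the open lid of the grey lens box without letting it slap shut. Nudge the lid forward past upright with the fingers so that it begins to fall, catch it from below on a finger about half-way down, stop it there for a moment and lower it slowly until it is fully shut, then draw the finger away. Do not grip the lid or press hard on it, and leave the things in and around the box where they stand.

Things in the scene. Friction and masses are not known exactly. Their poses are not given: they have to be found in the camera images.
- lens_box: open-topped grey plastic box, 120 (x, depth) x 184 (y, width) x 60 mm high, walls 5 mm, fixed to the bench; origin at the centre of its underside on the bench top; its -x side is the front and looks roughly to the robot's right, z is up; a divider across the middle makes two compartments. The lid is hinged along the top of its back (+x) wall, on the robot's left.
- hinge_mid (a point): middle of the lid's hinge axis, 62 mm behind (+x) the box's origin and 63 mm above the bench; axes as the box's, the hinge runs along y
- lip_edge (a point): middle of the lid's free edge, half-way through its thickness. The lid is a flat grey panel 6 mm thick, 184 mm wide, reaching 145 mm from the hinge axis to this edge; when shut it is level, its underside 60 mm above the bench, and its free edge overhangs the front wall of the box by 23 mm over the whole width. Site axes: -x points from the hinge towards the free edge, z out of the lid's outer face (up when shut).
- box_lid (a joint): lid angle in rad: 0 shut (level), 1.57 upright, 1.83 the back stop; starts at 1.62 to 1.74. Stiff damped hinge: within 0.15 rad of upright it stays where left; below about 1.3 it falls, 0.2 rad/s at 1.2, 0.5 at 0.85, 0.8 to 1.05 at the slap (about 2 s from 1.2). Lid about 0.2 kg; its free edge weighs 1 N on a finger when level.
- lens_jar_mid (a point): enlarger lens in a clear screw jar with black lid, 54 mm wide, 42 mm high, standing loose in the compartment nearer the robot (the box's +y); point at its centre, half-way up; not to be moved
- film_loupe_mid (a point): film loupe, black with clear foot, 42 mm wide, 48 mm high, standing loose in the compartment away from the robot (the box's -y); point at its centre, half-way up; not to be moved
- film_can_mid (a point): white film canister with grey cap, 34 mm wide, 51 mm high, standing loose beside the box, on the side away from the robot; point at its centre, half-way up; not to be moved
- tank_mid (a point): black developing tank with a red cap, 70 mm wide, 116 mm high, standing loose behind the hinge side of the box, on the side nearer the robot; point at its centre, half-way up; not to be moved
- tape_mid (a point): roll of tape lying flat, 92 mm wide, 24 mm high, on the bench behind the hinge side of the box; point at its centre, half-way up; not to be moved

How it is judged (in metres and radians):
On the way, in this order (a step that is already met when the one before it is completed fails the run):
1. the lid has been tipped forward past upright and is below 1.25 rad (value of joint box_lid below 1.25 rad), for 0.02 s.
2. the lid is caught on the fingers between 0.15 and 0.85 rad: touched by them and moving down at less than 0.25 rad/s for 0.3 s (value of joint box_lid between 0.15 and 0.85 rad and velocity of joint box_lid above -0.25 rad/s and contact force between the fingers and box_lid above 0.2 N), for 0.3 s.
At the end, for the whole second after the job is handed in: the lid is shut to within 0.03 rad and at rest, and the lens jar, loupe, film can, tank and tape roll are each within 20 mm of where they stood (value of joint box_lid below 0.03 rad and velocity of joint box_lid above -0.05 rad/s and distance of each of lens_jar_mid, film_loupe_mid, film_can_mid, tank_mid, tape_mid from where it was at the start of the episode below 0.02 m); the robot touches nothing.
It fails at once if the lid slaps down: it turns faster than 0.4 rad/s while it is between 0.2 and 0.03 rad (4 mm) from shut (value of joint box_lid between 0.03 and 0.2 rad and velocity of joint box_lid below -0.4 rad/s).
It fails at once if the fingers press on the lid or squeeze it with more than 30 N (contact force between the fingers and box_lid above 30 N).
It fails at once if the lens jar or the loupe in the box is shifted or lifted by more than 20 mm (distance of any of lens_jar_mid, film_loupe_mid from where it was at the start of the episode above 0.02 m).
It fails at once if the film can, developing tank or tape roll is shifted or lifted by more than 20 mm (distance of any of film_can_mid, tank_mid, tape_mid from where it was at the start of the episode above 0.02 m).
It also fails if it takes over 53 s, if anything falls off the work surface, if the arm or the gripper's body presses on something with over 40 N, if the wrist force passes 120 N, or if a joint passes its speed limit or range.

## Robot

A 7-joint arm with a two-finger parallel gripper is mounted at the origin on a cart in front of the work surface, level with it; the furniture and walls round the work are solid. World frame = base frame: x ahead of the robot, y to its left, z up, the work surface at z = 0. Lengths are in mm, angles in rad, forces in N, time in s.
With the tool pointing down it reaches from about 425 to 875 mm from the base axis. Payload 4.7 kg.
Tool frame: the origin (TCP) lies on the centre line of the jaws, within the pads' length; the fingertips stand 17 mm ahead of it and the grasp point (between the pads) lies 2 mm behind it; z points along the fingers, y is the line along which they close (so a half turn about z gives the same grasp; the last joint's range is limited). The gripper opens to 85 mm and grips with 20 to 120 N. Pads are 22 mm wide; open, the fingers measure 114 mm over their backs; the gripper's body (76 mm by 85 mm) begins 54 mm behind the grasp point. The pads swing forward as they close: fully open they stand 13 mm farther back than shut.
Start: joints at [0.014, 0.321, -0.07, 1.45, 0.023, 1.371, -0.057], TCP at [650.018, -0.024, 248.349] pointing down, gripper open.
Joint ranges: [-2.86, 2.86], [-0.3, 2.09], [-1.38, 1.24], [0.06, 2.45], [-1.56, 4.7], [0.09, 2.05], [-2.69, 2.69]. Speed limits (rad/s): [2.57, 2.57, 3.14, 3.14, 3.14, 3.14, 3.14].

## Interface

Orientations are given as a unit quaternion [w, x, y, z].
In Python, from bench import arm gives the robot as it stands.
- The arm moves only by the tool send_rows, never from a script. Its argument "series" is text: rows parted by semicolons, each of 6 numbers parted by spaces: the shift along the tool's x, y, z in mm, then the turn, a rotation vector about the tool's x, y, z in rad. In form: x y z ax ay az; .... A call has 1 to 5 rows; each row shifts and turns the commanded pose from where the row before left it, along the tool's axes as they then stand; what a row does not reach is not made up. A row lasts 1/12 s, in which the tool goes at most 41.7 mm and 7.16 degrees, less where a joint would pass 70% of its speed; a pose out of reach is approached as far as the arm can. A call is refused whole if a number of a shift passes 41.7 or a number of a turn 0.125, either way. A call with a gripper value outside its range is refused whole. "claw" is the opening, from -1 (shut) to 1 (fully open), set as the call begins (left out, the last holds). The fingers move at their own pace and stop on an object; "force" is the grip in N (left out, the last holds). Time passes only in rows, so rows that do not move let the fingers close. It gives the time, the measured TCP pose, the force, the opening and the grip force at its end, in the units of the state.
- arm.observe(): the state, without advancing time (a new reading comes with each control period).
- arm.read_camera(name): name is "scene" or "side" or "wrist"; returns a dict with "image" (480x640x3 uint8, red, green, blue), "z_map" (480x640 float32, mm along the optical axis (not along the pixel's ray), 0 where there is no reading), "fx", "fy", "cx", "cy" (pixels), "origin" and "rotation" of the camera in the world; the wrist camera has in their place "mount" (4x4, takes a point from camera to tool coordinates, whose origin is the TCP and whose axes are the flange's). Camera axes: x right, y down, z forward; pixel columns grow to the right and rows downward; lengths in mm; the calibration is good to about 2 mm. A picture is of the moment at which its call begins: read the wrist's pose just before it.
- arm.close_job(): hands the job in; it is judged then, once.
The state is a dict: "clock": time; "joints": joint angles; "joint_vel": joint speeds; "joint_efforts": joint torques, N m; "position": TCP position; "tool_rot": TCP orientation; "wrist_force": force on the tool from outside, world axes, zero at the start; "ft_torque": the same for the moment, N m; "grip_width": finger opening in mm; "gripper_force": force on a finger pad.
Only numpy, scipy, OpenCV 4.12 (cv2) and the standard library are available. Lean on these libraries where they do the work, as an engineer would, in place of code of your own. Each camera call takes 0.05 s, during which the arm holds its last target. There are 200 camera calls.

## Working session

There is one attempt and no reset: what is moved stays moved. The work goes in short steps, Python scripts to look and compute and a tool call to move; the robot and the scene stay as the last step left them, time stands still between calls to the robot, and variables do not carry over. Pictures are saved under pics/ and viewed, at most 10 in all, crops included, and the job is handed in when it is done.

Besides the shell and the picture viewer there is one more tool, called after ">>>" by a JSON object that holds its "op" and its "data". send_rows: Moves the arm, as the interface text tells. Its arguments: {"type":"object","properties":{"series":{"type":"string"},"claw":{"type":"number"},"force":{"type":"number"}},"required":["series"]}

```bash
mkdir -p pics; ls; python3 - <<'E'
from bench import arm
import cv2,numpy as np
s=arm.observe();print(s)
for n in("scene","side"):
    c=arm.read_camera(n);cv2.imwrite(f"pics/{n}0.png",c["image"][:,:,::-1]);np.savez(f"{n}0.npz",**c)
    print(n,c["fx"],c["cx"],c["cy"],c["origin"],c["rotation"])
E
```

```text
pics
{'clock': 0.0, 'joints': array([ 0.01409956,  0.32181666, -0.07004355,  1.4516885 ,  0.02260226,
        1.37080159, -0.05688454]), 'joint_vel': array([ 5.87218919e-05,  3.03251177e-04, -6.20720143e-05,  4.20225796e-04,
       -1.31213833e-03, -1.21547379e-03, -4.56663894e-04]), 'joint_efforts': array([-1.25131752e-03, -4.93579853e+01, -3.82724963e-01, -3.14334905e+01,
        1.30020955e-02,  1.12603378e-02,  4.26072404e-06]), 'position': array([ 6.49487492e+02, -7.37492255e-02,  2.47220488e+02]), 'tool_rot': array([-6.39867224e-04,  7.07103577e-01,  7.07109329e-01, -7.21025040e-04]), 'wrist_force': array([ 0.52725942, -0.01317043, -0.24829336]), 'ft_torque': array([-0.02003827,  0.02300263, -0.01283022]), 'gripper_force': 0.0, 'grip_width': 85.59310557947497}
scene 578.0892407488595 302.89546243660595 243.60127456854138 [ -43.256945   -316.31496887  438.06193588] [-0.47345852  0.749832   -0.38613211  0.25395076]
side 510.91300559334695 325.639021697738 244.25268096189413 [ 954.25090134 -191.44843127  782.48548393] [-0.25517998  0.8627518   0.4193483  -0.1212003 ]
```

View pics/scene0.png

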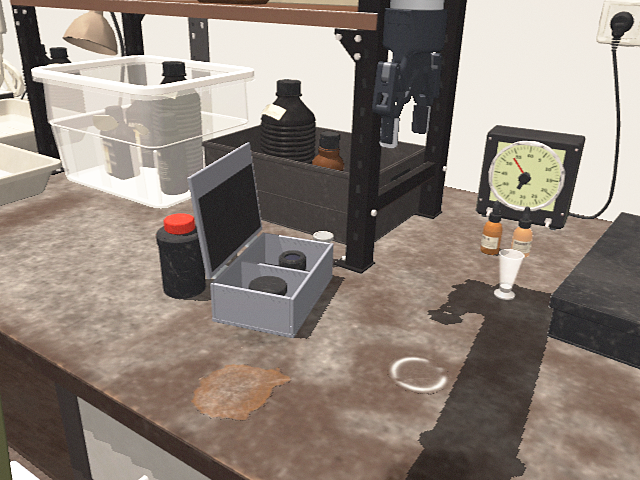

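View pics/side0.png

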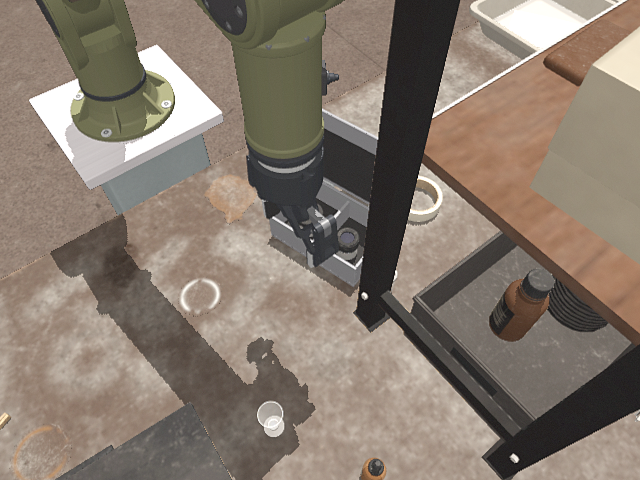

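```bash
cat > h.py <<'E'
import numpy as np
from scipy.spatial.transform import Rotation as R
def rot(q): q=np.asarray(q); return R.from_quat(q[[1,2,3,0]]) if q.shape==(4,) else R.from_matrix(q)
def dep(c,u,v,z=None):
    z=c["z_map"][int(v),int(u)] if z is None else z
    return c["origin"]+rot(c["rotation"]).apply([(u-c["cx"])/c["fx"]*z,(v-c["cy"])/c["fy"]*z,z])
def cloud(c):
    z=c["z_map"];v,u=np.mgrid[:480,:640]
    p=np.stack([(u-c["cx"])/c["fx"]*z,(v-c["cy"])/c["fy"]*z,z],-1).reshape(-1,3)
    p=rot(c["rotation"]).apply(p)+c["origin"]; p[z.ravel()==0]=np.nan
    return p.reshape(480,640,3)
E
python3 - <<'E'
import numpy as np,cv2
from h import *
for n,b in(("scene",(140,130,350,350)),("side",(240,90,460,320))):
    c=dict(np.load(f"{n}0.npz"));P=cloud(c);np.save(n+"P.npy",P)
    im=cv2.imread(f"pics/{n}0.png")[b[1]:b[3],b[0]:b[2]]
    cv2.imwrite(f"pics/{n}crop.png",cv2.resize(im,None,fx=2.6,fy=2.6,interpolation=cv2.INTER_CUBIC))
c=dict(np.load("scene0.npz"))
P=np.load("sceneP.npy")
for z0,z1 in((57,62),):pass
f=lambda u,v:print((u,v),P[v,u].round(0))
for uv in((217,291),(291,303),(330,246),(293,330),(250,312),(312,280),(180,222),(268,282),(292,256),(323,236),(180,262),(230,210),(205,262),(250,150),(260,232),(196,190),(365,240),(375,150)):f(*uv)
E
```

```text
(217, 291) [450. 162.  49.]
(291, 303) [479.  61.  53.]
(330, 246) [646. 107.  58.]
(293, 330) [482.  59.  11.]
(250, 312) [465. 118.  25.]
(312, 280) [556.  80.  47.]
(180, 222) [482. 258. 115.]
(268, 282) [514. 125.  47.]
(292, 256) [600. 147.  47.]
(323, 236) [689. 148.  49.]
(180, 262) [466. 248.  61.]
(230, 210) [529. 205. 131.]
(205, 262) [446. 178.  90.]
(250, 150) [619. 241. 193.]
(260, 232) [726. 312.  -1.]
(196, 190) [452. 191. 186.]
(365, 240) [703.  78.  55.]
(375, 150) [718.  78. 199.]
```

View pics/scenecrop.png

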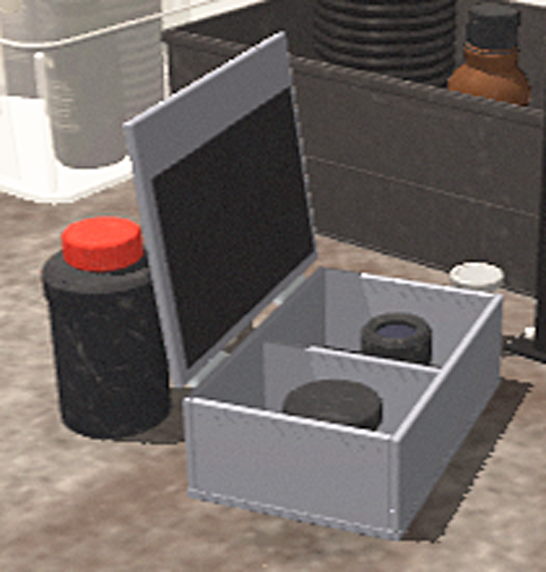

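```bash
python3 - <<'E'
import numpy as np,cv2
from h import *
P=np.load("sceneP.npy")
def plane(poly):
    m=np.zeros((480,640),np.uint8);cv2.fillPoly(m,[np.array(poly)],1)
    Q=P[m>0];Q=Q[np.isfinite(Q).all(1)]
    for _ in range(3):
        c=Q.mean(0);n=np.linalg.svd(Q-c,full_matrices=False)[2][2];d=(Q-c)@n;Q=Q[abs(d)<max(2.5*d.std(),.5)]
    return n,c,d.std()
C=lambda p:[(int(140+x/2.6),int(130+y/2.6)) for x,y in p]
for nm,p in (("end",[(197,412),(385,447),(385,522),(197,485)]),("front",[(412,440),(492,310),(492,375),(412,515)]),("lid",[(160,190),(285,100),(308,240),(185,360)]),("lidtop",[(140,130),(278,45),(285,80),(150,165)])):
    n,c,s=plane(C(p));print(nm,n.round(4),c.round(1),s.round(2),"azi",np.degrees(np.arctan2(n[1],n[0])).round(2),"elev",np.arcsin(n[2]).round(4))
# lid top corners
for x,y in((132,126),(281,38),(286,60),(135,140)):
    print(P[int(130+y/2.6),int(140+x/2.6)].round(0))
# shelf parts near: points with z>20 within region
S=np.load("sideP.npy")
for nm,Q in(("scene",P),("side",S)):
    Q=Q.reshape(-1,3);Q=Q[np.isfinite(Q).all(1)]
    for a,b,x0,x1,y0,y1 in((20,120,690,800,-100,160),(150,350,690,800,-100,160),(30,300,640,800,160,330)):
        q=Q[(Q[:,2]>a)&(Q[:,2]<b)&(Q[:,0]>x0)&(Q[:,0]<x1)&(Q[:,1]>y0)&(Q[:,1]<y1)]
        if len(q):print(nm,a,len(q),np.percentile(q,[1,99],0).round(0).tolist())
E
```

```text
end [0.9616 0.2745 0.0058] [464.5 114.9  31.6] 0.97 azi 15.93 elev 0.0058
front [-2.747e-01  9.615e-01 -8.000e-04] [565.3  82.8  29.2] 0.34 azi 105.94 elev -0.0008
lid [ 0.2723 -0.9531  0.1324] [525.8 203.  124.4] 0.6 azi -74.05 elev 0.1327
lidtop [-0.272   0.9536 -0.1294] [525.1 213.1 190.8] 0.6 azi 105.92 elev -0.1297
[443. 192. 205.]
[612. 239. 204.]
[616. 238. 189.]
[444. 191. 198.]
scene 20 2131 [[694.0, 75.0, 21.0], [795.0, 159.0, 119.0]]
scene 150 4740 [[691.0, -11.0, 152.0], [731.0, 119.0, 348.0]]
scene 30 4251 [[769.0, 161.0, 31.0], [777.0, 328.0, 133.0]]
side 20 1832 [[701.0, 71.0, 23.0], [799.0, 158.0, 119.0]]
side 150 4898 [[691.0, -13.0, 154.0], [736.0, 108.0, 349.0]]
side 30 1779 [[772.0, 161.0, 31.0], [779.0, 326.0, 136.0]]
```

View pics/sidecrop.png

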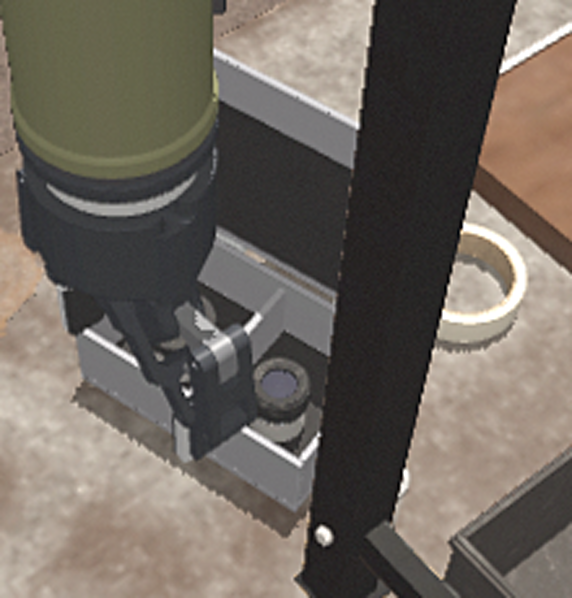

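>>> {"op": "send_rows", "data": {"series": "0 0 -4 0 0 0.12;0 0 -4 0 0 0.12;0 0 -4 0 0 0.12;0 0 0 0 0 0.12;0 0 0 0 0 0.12", "claw": 0.3}}

```text
clock: 0.52
position: [649.9, -0.1, 260.1]
tool_rot: [-0.0, 0.886, 0.464, -0.0]
wrist_force: [0.0, 0.0, -0.5]
grip_width: 55.3
gripper_force: 0.0
```

>>> {"op": "send_rows", "data": {"series": "0 0 0 0 0 0.12;0 0 0 0 0 0.12;0 0 0 0 0 0.12;0 0 0 0 0 0.12;0 0 0 0 0 0.12"}}

```text
clock: 0.93
position: [649.7, -0.0, 259.7]
tool_rot: [-0.0, 0.983, 0.181, -0.001]
wrist_force: [-0.0, -0.8, -0.1]
grip_width: 55.4
gripper_force: 0.0
```

>>> {"op": "send_rows", "data": {"series": "0 0 0 0 0 0.093;0 0 0 0 0 0"}}

```text
clock: 1.1
position: [649.7, 0.0, 259.7]
tool_rot: [0.0, 0.991, 0.137, -0.001]
wrist_force: [0.6, -0.3, -0.6]
grip_width: 55.7
gripper_force: 0.0
```

```bash
cat >> h.py <<'E'
ex=np.array([-.2747,.9615,0]);ey=np.array([-.9615,-.2747,0])
H=np.array([535.5,201.1,63.])+20*ey
def rep(s):
    T=rot(s["tool_rot"]).as_matrix();p=s["position"]-H
    zt=T[:,2]; phi=np.arctan2(-zt[2],zt@ex)
    print("t %.2f u %.1f w %.1f side %.1f phi %.3f xdot-ey %.3f F %s grip %.1f"%(s["clock"],-p@ex,p[2],p@ey,phi,-T[:,0]@ey,s["wrist_force"].round(1),s["grip_width"]))
    return T,p
E
python3 - <<'E'
from bench import arm
from h import *
s=arm.observe();T,p=rep(s);print(T.round(3),s["joints"].round(2))
tgt=H+18*ex;tgt[2]=262  # above the lip
print("tool shift",T.T@(tgt-s["position"]))
E
```

```text
t 1.10 u 224.7 w 196.7 side -74.6 phi 1.571 xdot-ey 1.000 F [ 0.6 -0.3 -0.6] grip 55.7
[[ 0.962  0.272 -0.001]
 [ 0.272 -0.962 -0.   ]
 [-0.001 -0.    -1.   ]] [-0.12  0.31  0.1   1.44 -0.03  1.39 -1.31]
tool shift [ -75.25559545 -242.51345419   -2.20929033]
```

>>> {"op": "send_rows", "data": {"series": "-10.8 -34.7 0 0 0 0;-10.8 -34.7 0 0 0 0;-10.8 -34.7 0 0 0 0;-10.8 -34.7 0 0 0 0;-10.8 -34.7 0 0 0 0"}}

```text
clock: 1.52
position: [549.2, 153.2, 260.1]
tool_rot: [0.0, 0.99, 0.14, -0.0]
wrist_force: [-0.3, 0.5, -0.3]
grip_width: 55.2
gripper_force: 0.0
```

>>> {"op": "send_rows", "data": {"series": "-10.8 -34.7 0 0 0 0;-10.8 -34.7 0 0 0 0;0 0 0 0 0 0;0 0 0 0 0 0"}}

```text
clock: 1.85
position: [509.1, 215.4, 260.3]
tool_rot: [-0.0, 0.99, 0.143, -0.0]
wrist_force: [0.1, -1.2, -0.1]
grip_width: 55.8
gripper_force: 0.0
```

```bash
python3 - <<'E'
from bench import arm
from h import *
import cv2
s=arm.observe();T,p=rep(s);print(s["joints"].round(2))
c=arm.read_camera("scene")
b=(130,60,350,300)
cv2.imwrite("pics/s1.png",cv2.resize(c["image"][b[1]:b[3],b[0]:b[2],::-1],None,fx=2.5,fy=2.5,interpolation=cv2.INTER_CUBIC))
P=cloud(c);np.save("P1.npy",P)
E
```

```text
t 1.85 u -21.0 w 197.3 side 1.4 phi 1.571 xdot-ey 1.000 F [ 0.1 -1.2 -0.1] grip 55.8
[-0.38  0.11 -0.07  1.68  0.01  1.35 -1.74]
```

View pics/s1.png

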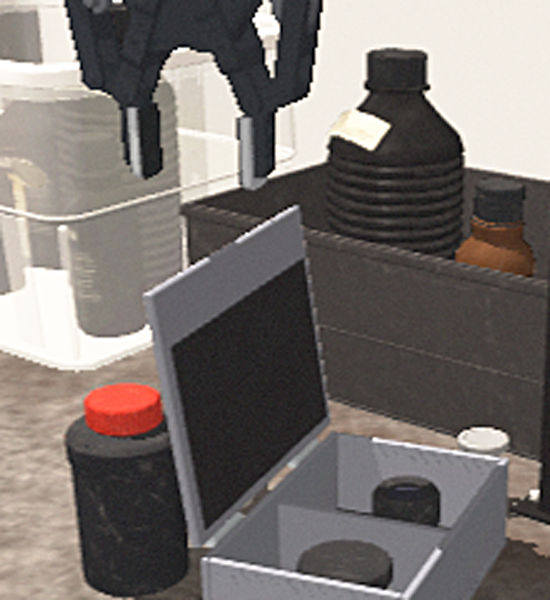

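```bash
python3 - <<'E'
from h import *
P=np.load("P1.npy")
for b in((130+120/2.5,130+163/2.5),(130+236/2.5,130+278/2.5)):
    q=P[95:140,int(b[0]):int(b[1])].reshape(-1,3);q=q[np.isfinite(q).all(1)]
    d=q-H;k=(abs(d@ex-21)<55)&(abs(d@ey)<25)&(q[:,2]>205);d=d[k]
    print(k.sum(),"w",np.percentile(d[:,2],[0,1,5,50]).round(1),"u",np.percentile(-d@ex,[1,50,99]).round(1),"side",np.percentile(d@ey,[1,99]).round(1))
    lo=d[d[:,2]<d[:,2].min()+12];print(" low u",np.percentile(-lo@ex,[2,98]).round(1))
E
```

```text
530 w [183.6 184.6 186.8 207.8] u [-63.6 -51.6 -49.4] side [-8. 16.]
 low u [-62.5 -49.4]
602 w [183.5 184.5 187.4 212.1] u [ 5.2 14.2 28.4] side [-4.9 15.9]
 low u [ 5.4 18.4]
```

>>> {"op": "send_rows", "data": {"series": "0 2 15 0 0 0;0 0 15 0 0 0;0 0 14 0 0 0;0 0 10 0 0 0;0 0 0 0 0 0"}}

```text
clock: 2.32
position: [510.7, 208.7, 203.7]
tool_rot: [0.001, 0.99, 0.138, -0.002]
wrist_force: [0.1, -0.0, -0.3]
grip_width: 55.4
gripper_force: 0.0
```

```bash
python3 - <<'E'
from bench import arm
from h import *
import cv2
s=arm.observe();T,p=rep(s)
c=arm.read_camera("scene")
b=(130,60,350,300)
cv2.imwrite("pics/s2.png",cv2.resize(c["image"][b[1]:b[3],b[0]:b[2],::-1],None,fx=2.5,fy=2.5,interpolation=cv2.INTER_CUBIC))
E
```

```text
t 2.32 u -14.1 w 140.7 side 1.7 phi 1.572 xdot-ey 1.000 F [ 0.1 -0.  -0.3] grip 55.4
```

View pics/s2.png

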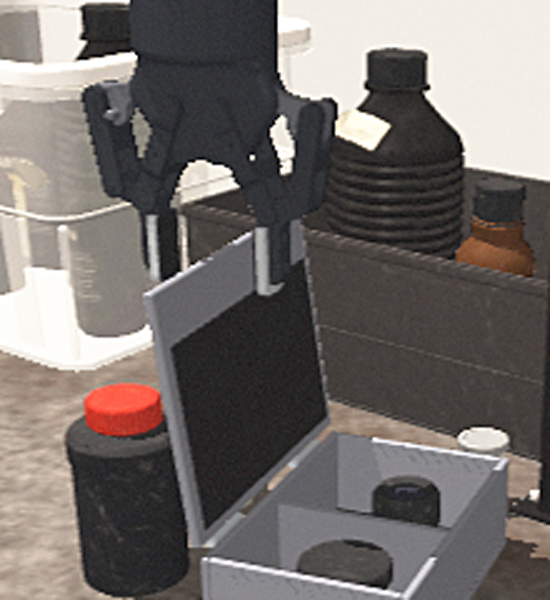

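>>> {"op": "send_rows", "data": {"series": "0 7 -1 0 0 0;0 7 -1 0 0 0;0 4.3 0.07 0.03 0 0;0 4.3 0.07 0.03 0 0;0 4.3 0.07 0.03 0 0"}}

```text
clock: 2.78
position: [519.6, 184.4, 209.2]
tool_rot: [-0.045, 0.989, 0.138, -0.005]
wrist_force: [0.3, 1.0, 1.2]
grip_width: 55.7
gripper_force: 0.3
```

>>> {"op": "send_rows", "data": {"series": "0 4.3 0.07 0.03 0 0;0 4.3 0.07 0.03 0 0;0 4.3 0.07 0.03 0 0;0 4.3 0.07 0.03 0 0;0 4.3 0.07 0.03 0 0"}}

```text
clock: 3.2
position: [525.5, 163.7, 205.7]
tool_rot: [-0.119, 0.983, 0.137, -0.015]
wrist_force: [-0.4, 0.4, 0.3]
grip_width: 55.5
gripper_force: 0.3
```

```bash
cat >> h.py <<'E'
def lid(c):
    "lid angle from scene cloud: points of the lid strip beyond the hinge"
    d=cloud(c).reshape(-1,3)-H;u=-d@ex;w=d[:,2];y=d@ey
    k=np.isfinite(u)&(np.hypot(u,w)>30)&(np.hypot(u,w)<110)&(w>12)&(y>-100)&(y<65)&(u>-40)&(u<125)
    a=np.arctan2(w[k],u[k]);print("lid n",k.sum(),"pct",np.percentile(a,[10,25,50,75,90]).round(3))
E
cat > o.py <<'E'
from bench import arm
from h import *
s=arm.observe();rep(s);print(s["joints"].round(2));lid(arm.read_camera("scene"))
E
python3 o.py
```

```text
t 3.20 u 33.2 w 142.7 side -0.1 phi 1.330 xdot-ey 1.000 F [-0.4  0.4  0.3] grip 55.5
[-0.21  0.15  0.01  1.77 -0.26  1.25 -1.41]
lid n 2584 pct [1.423 1.448 1.47  1.482 1.488]
```

>>> {"op": "send_rows", "data": {"series": "0 4.3 0.2 0.03 0 0;0 4.3 0.2 0.03 0 0;0 4.3 0.2 0.03 0 0;0 4.3 0.2 0.03 0 0;0 4.3 0.2 0.03 0 0"}}

```text
clock: 3.67
position: [530.8, 144.6, 198.0]
tool_rot: [-0.192, 0.972, 0.136, -0.026]
wrist_force: [0.1, 0.5, 0.1]
grip_width: 55.3
gripper_force: 0.2
```

>>> {"op": "send_rows", "data": {"series": "0 4.3 0.2 0.03 0 0;0 4.3 0.2 0.03 0 0;0 4.3 0.2 0.03 0 0;0 4.3 0.2 0.03 0 0;0 4.3 0.2 0.03 0 0"}}

```text
clock: 4.08
position: [536.0, 126.2, 187.6]
tool_rot: [-0.264, 0.954, 0.134, -0.036]
wrist_force: [0.0, 0.2, 0.2]
grip_width: 55.9
gripper_force: 0.1
```

```bash
python3 o.py
```

```text
t 4.08 u 72.2 w 124.6 side 0.1 phi 1.031 xdot-ey 1.000 F [0.  0.2 0.2] grip 55.9
[-0.03  0.26  0.07  1.75 -0.54  1.35 -1.07]
lid n 1574 pct [1.115 1.143 1.168 1.181 1.186]
```

>>> {"op": "send_rows", "data": {"series": "0 4.3 0.1 0.03 0 0;0 4.3 0.1 0.03 0 0;0 4.3 0.1 0.03 0 0;0 4.3 0.1 0.03 0 0;0 4.3 0.1 0.03 0 0"}}

```text
clock: 4.55
position: [540.5, 109.7, 174.8]
tool_rot: [-0.335, 0.932, 0.131, -0.046]
wrist_force: [0.1, 0.4, 0.6]
grip_width: 55.5
gripper_force: 0.0
```

>>> {"op": "send_rows", "data": {"series": "0 4.3 0.1 0.03 0 0;0 4.3 0.1 0.03 0 0;0 4.3 0.1 0.03 0 0;0 2 0 0.014 0 0;0 0 0 0 0 0"}}

```text
clock: 4.97
position: [542.8, 98.5, 162.6]
tool_rot: [-0.383, 0.913, 0.126, -0.054]
wrist_force: [0.0, 0.3, 0.2]
grip_width: 55.9
gripper_force: 0.0
```

>>> {"op": "send_rows", "data": {"series": "0 0 0 0 0 0;0 0 0 0 0 0;0 0 0 0 0 0;0 0 0 0 0 0;0 0 0 0 0 0"}}

```text
clock: 5.38
position: [543.0, 100.2, 164.4]
tool_rot: [-0.383, 0.913, 0.128, -0.053]
wrist_force: [0.0, 0.3, 0.8]
grip_width: 55.5
gripper_force: 0.0
```

```bash
python3 o.py
```

```text
t 5.38 u 99.1 w 101.4 side 0.6 phi 0.777 xdot-ey 1.000 F [0.  0.3 0.8] grip 55.5
[ 0.11  0.42  0.08  1.72 -0.72  1.48 -0.85]
lid n 524 pct [0.74  0.743 0.752 0.769 0.787]
```

>>> {"op": "send_rows", "data": {"series": "0 0 0 0 0 0;0 0 0 0 0 0;0 0 0 0 0 0;0 0 0 0 0 0;0 0 0 0 0 0"}}

```text
clock: 5.85
position: [543.0, 99.7, 163.9]
tool_rot: [-0.383, 0.913, 0.128, -0.053]
wrist_force: [0.2, -1.4, 0.3]
grip_width: 55.4
gripper_force: 0.3
```

>>> {"op": "send_rows", "data": {"series": "0 0 0 0 0 0;0 0 0 0 0 0;0 0 0 0 0 0;0 0 0 0 0 0;0 0 0 0 0 0"}}

```text
clock: 6.27
position: [543.0, 99.7, 163.9]
tool_rot: [-0.383, 0.913, 0.128, -0.053]
wrist_force: [0.5, -0.9, -0.1]
grip_width: 55.8
gripper_force: 0.4
```

```bash
python3 o.py; python3 - <<'E'
from bench import arm
import cv2
c=arm.read_camera("scene");b=(170,100,370,340)
cv2.imwrite("pics/s3.png",cv2.resize(c["image"][b[1]:b[3],b[0]:b[2],::-1],None,fx=2.5,fy=2.5,interpolation=cv2.INTER_CUBIC))
E
```

```text
t 6.27 u 99.6 w 100.9 side 0.7 phi 0.777 xdot-ey 1.000 F [ 0.5 -0.9 -0.1] grip 55.8
[ 0.11  0.42  0.08  1.72 -0.72  1.48 -0.85]
lid n 846 pct [0.655 0.659 0.668 0.684 0.704]
```

View pics/s3.png

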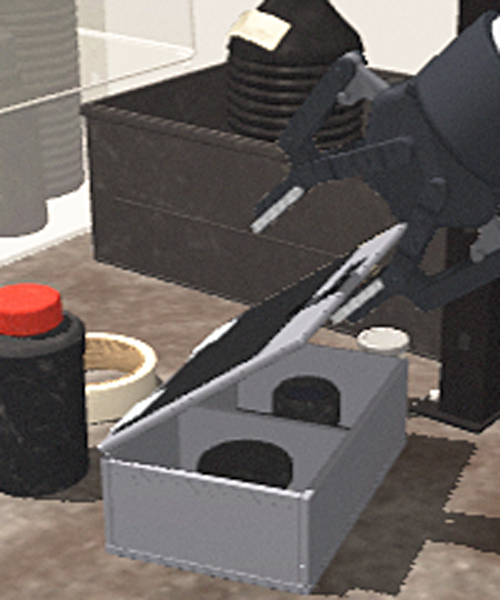

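>>> {"op": "send_rows", "data": {"series": "0 2.15 -0.05 0.015 0 0;0 2.15 -0.05 0.015 0 0;0 2.15 -0.05 0.015 0 0;0 2.15 -0.05 0.015 0 0;0 2.15 -0.05 0.015 0 0"}}

```text
clock: 6.78
position: [545.0, 92.1, 155.8]
tool_rot: [-0.418, 0.898, 0.125, -0.058]
wrist_force: [2.1, -0.4, -1.1]
grip_width: 56.2
gripper_force: 0.2
```

>>> {"op": "send_rows", "data": {"series": "0 2.15 -0.05 0.015 0 0;0 2.15 -0.05 0.015 0 0;0 2.15 -0.05 0.015 0 0;0 2.15 -0.05 0.015 0 0;0 2.15 -0.05 0.015 0 0"}}

```text
clock: 7.2
position: [546.9, 85.8, 147.7]
tool_rot: [-0.451, 0.882, 0.123, -0.063]
wrist_force: [-0.3, -0.6, -0.9]
grip_width: 55.3
gripper_force: 0.2
```

>>> {"op": "send_rows", "data": {"series": "0 2.15 -0.05 0.015 0 0;0 2.15 -0.05 0.015 0 0;0 2.15 -0.05 0.015 0 0;0 2.15 -0.05 0.015 0 0;0 2.15 -0.05 0.015 0 0"}}

```text
clock: 7.62
position: [548.6, 79.8, 139.1]
tool_rot: [-0.484, 0.864, 0.121, -0.068]
wrist_force: [1.3, -0.2, -1.1]
grip_width: 55.2
gripper_force: 0.2
```

>>> {"op": "send_rows", "data": {"series": "0 2.15 -0.05 0.015 0 0;0 2.15 -0.05 0.015 0 0;0 2.15 -0.05 0.015 0 0;0 2.15 -0.05 0.015 0 0;0 2.15 -0.05 0.015 0 0"}}

```text
clock: 8.03
position: [550.2, 74.5, 129.9]
tool_rot: [-0.516, 0.846, 0.118, -0.072]
wrist_force: [0.1, -0.0, -1.1]
grip_width: 55.7
gripper_force: 0.2
```

```bash
python3 o.py
```

```text
t 8.03 u 125.8 w 66.9 side 0.6 phi 0.475 xdot-ey 1.000 F [ 0.1 -0.  -1.1] grip 55.7
[ 0.26  0.65  0.05  1.64 -0.87  1.65 -0.68]
lid n 1987 pct [0.346 0.351 0.359 0.375 0.392]
```

>>> {"op": "send_rows", "data": {"series": "0 2.15 0 0.015 0 0;0 2.15 0 0.015 0 0;0 2.15 0 0.015 0 0;0 2.15 0 0.015 0 0;0 2.15 0 0.015 0 0"}}

```text
clock: 8.5
position: [551.6, 69.9, 120.1]
tool_rot: [-0.547, 0.826, 0.115, -0.076]
wrist_force: [0.3, -0.4, -1.4]
grip_width: 55.3
gripper_force: 0.3
```

>>> {"op": "send_rows", "data": {"series": "0 2.15 0 0.015 0 0;0 2.15 0 0.015 0 0;0 2.15 0 0.015 0 0;0 2.15 0 0.015 0 0;0 2.15 0 0.015 0 0"}}

```text
clock: 8.92
position: [552.5, 66.2, 110.1]
tool_rot: [-0.578, 0.804, 0.112, -0.081]
wrist_force: [-0.9, -0.3, -0.8]
grip_width: 55.2
gripper_force: 0.3
```

>>> {"op": "send_rows", "data": {"series": "0 1.4 0 0.01 0 0;0 1.4 0 0.01 0 0;0 1.4 0 0.01 0 0;0 1.4 0 0.01 0 0;0 0 0 0 0 0"}}

```text
clock: 9.33
position: [552.8, 64.5, 104.3]
tool_rot: [-0.593, 0.793, 0.11, -0.083]
wrist_force: [-0.5, -0.4, -1.0]
grip_width: 55.6
gripper_force: 0.6
```

```bash
python3 o.py; python3 - <<'E'
from bench import arm
import cv2
c=arm.read_camera("scene");b=(190,180,390,340)
cv2.imwrite("pics/s4.png",cv2.resize(c["image"][b[1]:b[3],b[0]:b[2],::-1],None,fx=3,fy=3,interpolation=cv2.INTER_CUBIC))
E
```

```text
t 9.33 u 136.0 w 41.3 side 0.9 phi 0.286 xdot-ey 1.000 F [-0.5 -0.4 -1. ] grip 55.6
[ 0.32  0.81  0.02  1.58 -0.93  1.75 -0.6 ]
lid n 1143 pct [0.146 0.15  0.155 0.16  0.166]
```

View pics/s4.png

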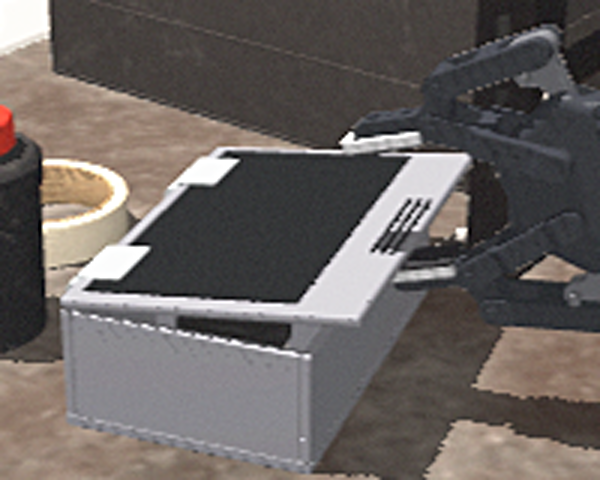

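>>> {"op": "send_rows", "data": {"series": "0 1.4 0 0.01 0 0;0 1.4 0 0.01 0 0;0 1.4 0 0.01 0 0;0 1.4 0 0.01 0 0;0 1.4 0 0.01 0 0"}}

```text
clock: 9.85
position: [553.6, 62.9, 98.1]
tool_rot: [-0.613, 0.778, 0.109, -0.086]
wrist_force: [1.3, 0.8, -0.7]
grip_width: 55.5
gripper_force: 0.3
```

>>> {"op": "send_rows", "data": {"series": "0 1.4 0 0.01 0 0;0 1.4 0 0.01 0 0;0 1.4 0 0.01 0 0;0 1.4 0 0.01 0 0;0 1.4 0 0.01 0 0"}}

```text
clock: 10.27
position: [553.9, 61.4, 91.3]
tool_rot: [-0.632, 0.762, 0.107, -0.088]
wrist_force: [0.9, 0.3, 0.1]
grip_width: 55.1
gripper_force: 0.3
```

>>> {"op": "send_rows", "data": {"series": "0 1.4 0 0.01 0 0;0 1.4 0 0.01 0 0;0 1.4 0 0.01 0 0;0 0 0 0 0 0;0 0 0 0 0 0"}}

```text
clock: 10.68
position: [553.9, 60.8, 87.2]
tool_rot: [-0.644, 0.753, 0.105, -0.09]
wrist_force: [0.2, 0.7, -0.7]
grip_width: 55.5
gripper_force: 0.0
```

```bash
cat > l.py <<'E'
from bench import arm
from h import *
rep(arm.observe());d=cloud(arm.read_camera("scene")).reshape(-1,3)-H;u=-d@ex;w=d[:,2];y=d@ey
k=(u>15)&(u<135)&(y>-90)&(y<60)&(w>-1)&(w<30)
a,b=np.polyfit(u[k],w[k],1);r=w[k]-a*u[k]-b;k2=abs(r)<1.5;print(k.sum(),"slope",np.polyfit(u[k][k2],w[k][k2],1))
E
python3 l.py
```

```text
t 10.68 u 139.9 w 24.2 side 0.9 phi 0.156 xdot-ey 1.000 F [ 0.2  0.7 -0.7] grip 55.5
3948 slope [-0.00522887  3.02072561]
```

>>> {"op": "send_rows", "data": {"series": "0 2 0 0 0 0;0 2 0 0 0 0;0 0 -10 0 0 0;0 0 -15 0 0 0;0 0 -20 0 0 0"}}

```text
clock: 11.15
position: [566.3, 17.7, 90.9]
tool_rot: [-0.644, 0.753, 0.106, -0.091]
wrist_force: [0.7, 0.3, 0.3]
grip_width: 55.7
gripper_force: 0.0
```

>>> {"op": "send_rows", "data": {"series": "0 0 -25 0 0 0;0 0 -25 0 0 0;0 0 0 0 0 0;0 0 0 0 0 0;0 0 0 0 0 0"}}

```text
clock: 11.57
position: [579.9, -30.0, 98.1]
tool_rot: [-0.643, 0.753, 0.105, -0.09]
wrist_force: [0.1, 0.7, -0.7]
grip_width: 55.5
gripper_force: 0.0
```

```bash
python3 l.py; python3 - <<'E'
from bench import arm
import cv2
c=arm.read_camera("scene")
cv2.imwrite("pics/s5.png",c["image"][130:360,130:450,::-1])
E
```

```text
t 11.57 u 234.4 w 35.1 side 0.8 phi 0.156 xdot-ey 1.000 F [ 0.1  0.7 -0.7] grip 55.5
3968 slope [-0.00466035  2.97659705]
```

View pics/s5.png

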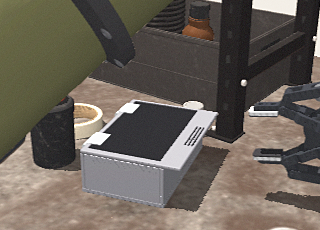

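```bash
python3 -c "
from bench import arm
print(arm.close_job())"
```

```text
the job is handed in; nothing more can be done
None
```

The lid was nudged past upright, caught from below on the front finger at about 0.6 rad, held there about half a second, lowered slowly until level and shut, and the finger drawn clear. In the last picture the visible things stood in place, though the arm hid the tank's top. The job was handed in at about 12 s; no verdict was shown.

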